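Slide the sample cell through the gate into the measuring position

ROBOT

A 6-joint arm with a two-finger parallel gripper is mounted at the origin on the work surface. World frame = base frame: x ahead of the robot, y to its left, z up, the work surface at z = 0. Lengths are in m, angles in rad, forces in N, time in s.
With the tool pointing down it reaches from about 0.3 to 0.75 m from the base axis. Payload 8.5 kg.
Tool frame: the origin (TCP) lies at the very end of the fingers, on their centre line; the grasp point (between the pads) lies 19 mm behind it; z points along the fingers, y is the line along which they close (so a half turn about z gives the same grasp; the last joint's range is limited). The gripper opens to 85 mm and grips with 20 to 120 N. Pads are 22 mm wide; open, the fingers measure 114 mm over their backs; the gripper's body (76 mm by 85 mm) begins 54 mm behind the grasp point. The pads swing forward as they close: fully open they stand 13 mm farther back than shut.
Start: joints at [-1.534, 0.381, 1.297, -0, 1.464, -0.215], TCP at [0.137, -0.533, 0.231] pointing down, gripper open.
Joint ranges: [-3.11, 3.11], [-0.89, 2.33], [0.22, 2.48], [-1.42, 4.56], [0.17, 2.85], [-2.88, 2.88]. Speed limits (rad/s): [2.39, 2.39, 3.14, 3.14, 3.14, 3.14].

INTERFACE

Orientations are given as a rotation vector (axis times angle).
In Python, from workcell import status, camera, robot, outline_of gives the robot as it stands.
- The arm moves only by the tool apply_moves, never from a script. Its argument "moves" is a list of rows, each an object of numbers: "x", "y", "z": the shift along the tool's x, y, z in m; "yaw": the turn about the tool's z in rad. A call has 1 to 20 rows; each row is the pose to reach, as a shift and turn from the pose commanded when the call began, along the tool's axes at that moment; what a row does not reach only later rows make up. A row lasts 1/8 s, in which the tool goes at most 62.5 mm and 10.7 degrees, less where a joint would pass 70% of its speed; a pose out of reach is approached as far as the arm can. A call with a gripper value outside its range is refused whole. "claw" is the finger opening in m, from 0 to 0.0854, set as the call begins (left out, the last holds). The fingers move at their own pace and stop on an object; the grip force is fixed at half the most. Time passes only in rows, so rows that repeat a pose let the fingers close. It gives the time, the measured TCP pose, the force, the opening and the grip force at its end, in the units of the state.
- status.observe(): the state, without advancing time (a new reading comes with each control period).
- camera(name): name is "scene" or "top"; returns a dict with "pixels" (400x640x3 uint8, blue, green, red), "fov_y" (degrees; the focal length in pixels is half the picture's height over the tangent of half this angle, whatever the lens; pixels are square), "cx", "cy" (the principal point, pixels), "dist_coeffs" ([k1, k2, p1, p2, k3] as OpenCV has them; the pictures are not rectified), "T" (4x4, takes a point from camera to world coordinates). Camera axes: x right, y down, z forward; pixel columns grow to the right and rows downward; lengths in m; the calibration is good to about 2 mm. A picture is of the moment at which its call begins. There is no depth.
- robot.close_job(): hands the job in; it is judged then, once.
Trained networks look in a picture, given as the dict that the camera call returned (one of the last four; its "shot" number tells which), for a name from the list of things; names that differ only in an ending like _2 or _b are one class to them, and where a whole thing is asked for, a point or a joint stands for the part that bears it (a point fixed in the world has none). Each returns a list of dicts, best first, with "score" (0 to 1); they miss things now and then, are a little off and sometimes report something else, mostly with a low value. They report only what shows in the picture. A call takes as long as a camera call. They do not tell look-alikes from the thing itself.
- outline_of(query, picture): "pixels" (400x640 bool, what is visible of it) and "bbox" ([left, top, right, bottom] in pixels, round what is visible of it).
The state is a dict: "time": time; "joint_positions": joint angles; "joint_vel": joint speeds; "joint_torque": joint torques, N m; "tool_pos": TCP position; "ee_rot": TCP orientation; "contact_force": force on the tool from outside, world axes, zero at the start; "wrist_torque": the same for the moment, N m; "width": finger opening in m; "gripper_force": force on a finger pad.
Only numpy, scipy, OpenCV 4.12 (cv2) and the standard library are available. Lean on these libraries where they do the work, as an engineer would, in place of code of your own. Each camera call takes 0.05 s, during which the arm holds its last target. There are 200 camera calls.

TASK

On the low silver measuring stage, push the round cell carrier along the long leg of its L-shaped slot to the corner, then sideways along the short leg until it is fully home against the end of the slot, in front of the optical head. Push it from outside with the fingertips only: do not take the carrier or its cell between the fingers and do not lift it. Leave the two vials on the stage and the beaker, jar and box beside it standing where they are.

Things in the scene. Friction and masses are not known exactly. Their poses are not given: they have to be found in the camera images.
- stage: Fixed low silver box; flat deck 55 mm above the table. Origin on the table under the deck, z up; x along the slot's long leg from start to corner (roughly away from the robot). The box spans x -120..115, y -125..105 mm. The L-shaped slot through the deck is 13 mm wide: long leg along x at y = +35 mm, x -51..+51; short leg at x = +45 mm, from there along -y to y = -31 (slot edges).
- slot_start (a point): Where the carrier's origin is when its pin is at the start of the long leg; at deck height (stage x -46.5, y +35 mm).
- slot_corner (a point): Where the carrier's origin is when its pin is stopped at the far end of the long leg, in the corner; at deck height (stage x +46.5, y +35 mm).
- slot_end (a point): Where the carrier's origin is when its pin is stopped at the end of the short leg (home); at deck height (stage x +45, y -26.5 mm).
- head (a point): Middle of the top of the black optical head fixed on the deck beyond the short leg: 70 mm (stage x) by 46 mm (y), 48 mm tall above the deck, its face towards the slot at stage y = -76 mm.
- carrier: Upright round black cell holder, 36 mm diameter, 26 mm tall; a capped glass cell 14 mm square rises from its middle, top at 43 mm. Origin: centre of the underside, which slides on the deck; z up, spins freely. A 10 mm pin under it runs in the slot (1.5 mm play), a keeper disc holds it down. 0.1-0.3 kg, no spring, a few N of friction; stays where left. Starts within the first third of the long leg.
- vial_a: Bystander: small capped glass vial, 24 mm diameter, 42 mm tall, standing on the deck of the stage inside the corner of the L; origin at the middle of its underside.
- vial_b: Bystander: second such vial, also on the deck, nearer the robot; origin at the middle of its underside.
- beaker: Bystander: open glass beaker, 68 mm diameter, 85 mm tall, on the table beside the stage; origin at the middle of its underside.
- reagent: Bystander: amber reagent jar, 64 mm diameter, 100 mm tall, on the table on the other side of the stage; origin at the middle of its underside.
- cell_box: Bystander: closed grey cell box 70 x 50 x 30 mm, on the table beside the stage; origin at the middle of its underside.
There are look-alikes about, which are no part of the job. What is shaped like the carrier but red is not meant.

How it is judged:
On the way, in this order (a step that is already met when the one before it is completed fails the run):
1. the carrier reaches the corner of the slot, along the long leg (x of carrier in the frame of stage above 0.041 m and y of carrier in the frame of stage above 0.029 m).
2. the carrier is pushed along the short leg, home against its end (x of carrier in the frame of stage between 0.04 and 0.051 m and y of carrier in the frame of stage between -0.031 and -0.022 m and z of carrier in the frame of stage between 0.051 and 0.06 m and angle between carrier's own z axis and vertical below 0.1 rad), for 0.2 s.
At the end, for the whole second after the job is handed in: The carrier's origin lies within 4.5 mm of the slot's end along the short leg (stage y below -22 mm), in the short leg, upright (within 0.1 rad), seated on the deck (within 4-5 mm of it) and at rest (all of step 2 and linear speed of carrier below 0.01 m/s); the robot touches nothing.
It fails at once if the carrier or its cell is taken between the fingers (horizontal distance between the grasp point and carrier below 0.01 m and z of the grasp point in the frame of carrier below 0.055 m and contact force between the fingers and carrier above 0.5 N).
It fails at once if the carrier is lifted out of its slot or tipped (z of carrier in the frame of stage above 0.061 m or angle between carrier's own z axis and vertical above 0.25 rad).
It fails at once if a bystander is lifted, knocked over or pushed away (more than 25 to 30 mm) (distance of any of vial_a, vial_b from where it was at the start of the episode above 0.025 m or distance of any of beaker, reagent, cell_box from where it was at the start of the episode above 0.03 m or angle between any of vial_a, vial_b, beaker, reagent, cell_box's own z axis and vertical above 0.5 rad).
It also fails if it takes over 48 s, if anything falls off the work surface, if the arm or the gripper's body presses on something with over 40 N, if the wrist force passes 120 N, or if a joint passes its speed limit or range.

## Working session

There is one attempt and no reset: what is moved stays moved. The work goes in short steps, Python scripts to look and compute and a tool call to move; the robot and the scene stay as the last step left them, time stands still between calls to the robot, and variables do not carry over. Pictures are saved under pics/ and viewed, at most 10 in all, crops included, and the job is handed in when it is done.

Besides the shell and the picture viewer there is one more tool, called after "Emit:" as a command line: name --argument value ..., lists and objects as JSON in quotes. apply_moves: Moves the arm, as the interface text tells. Its arguments: {"type":"object","properties":{"moves":{"type":"array","items":{"type":"object","properties":{"x":{"type":"number"},"y":{"type":"number"},"z":{"type":"number"},"yaw":{"type":"number"}}}},"claw":{"type":"number"}},"required":["moves"]}

```bash
mkdir -p pics
cat > h.py <<'E'
import numpy as np, cv2
from workcell import status, camera, robot, outline_of
def K(c):
    f=200/np.tan(np.radians(c["fov_y"])/2); return np.array([[f,0,c["cx"]],[0,f,c["cy"]],[0,0,1]])
def ray(c,uv,z):
    p=cv2.undistortPoints(np.array(uv,float).reshape(-1,1,2),K(c),np.array(c["dist_coeffs"])).reshape(-1,2)
    d=np.c_[p,np.ones(len(p))]@c["T"][:3,:3].T; o=c["T"][:3,3]
    return o+d*((z-o[2])/d[:,2])[:,None]
def proj(c,P):
    Ti=np.linalg.inv(c["T"]); return cv2.projectPoints(np.array(P,float).reshape(-1,3),cv2.Rodrigues(Ti[:3,:3])[0],Ti[:3,3],K(c),np.array(c["dist_coeffs"]))[0].reshape(-1,2)
E
python3 - <<'E'
from h import *
for n in("scene","top"):
    c=camera(n); cv2.imwrite(f"pics/{n}0.png",c["pixels"]); print(n,np.round(c["T"],3).tolist(),c["fov_y"])
    for q in["stage","carrier","vial_a","head","beaker","reagent","cell_box"]:
        for r in outline_of(q,c)[:3]:
            ys,xs=np.nonzero(r["pixels"]); print(q,round(r["score"],2),np.round(r["bbox"]),round(xs.mean()),round(ys.mean()))
s=status.observe();print(s["time"],s["tool_pos"],s["ee_rot"],s["width"])
E
```

```text
scene [[-0.11, 0.81, -0.576, 1.018], [0.994, 0.089, -0.065, 0.114], [-0.001, -0.579, -0.815, 0.817], [0.0, 0.0, 0.0, 1.0]] 44.84391790296898
stage 0.81 [205. 191. 342. 314.] 274 256
carrier 0.95 [278. 158. 306. 187.] 289 174
carrier 0.87 [288. 216. 311. 249.] 300 229
carrier 0.73 [252. 207. 263. 227.] 256 216
vial_a 0.72 [231. 184. 246. 206.] 239 194
head 0.68 [204. 190. 340. 313.] 274 256
beaker 0.69 [377. 242. 412. 292.] 391 265
reagent 0.81 [152. 201. 197. 256.] 174 227
cell_box 0.71 [358. 202. 395. 244.] 378 222
top [[-0.015, -0.992, 0.126, 0.413], [-1.0, 0.016, 0.007, 0.057], [-0.009, -0.126, -0.992, 1.003], [0.0, 0.0, 0.0, 1.0]] 47.393833603219754
stage 0.62 [300. 118. 420. 244.] 359 179
carrier 0.88 [349. 255. 375. 284.] 362 270
carrier 0.76 [331. 179. 350. 206.] 339 191
vial_a 0.46 [372. 186. 387. 202.] 380 194
head 0.61 [298. 122. 421. 241.] 359 179
beaker 0.65 [240. 151. 279. 181.] 259 167
reagent 0.67 [434. 163. 473. 200.] 451 183
cell_box 0.67 [257. 210. 292. 244.] 273 225
0.8 [ 0.13703047 -0.53264968  0.23133925] [ 3.11668017e+00  3.94463642e-01 -2.16701252e-06] 0.08584176832476884
```

View pics/scene0.png

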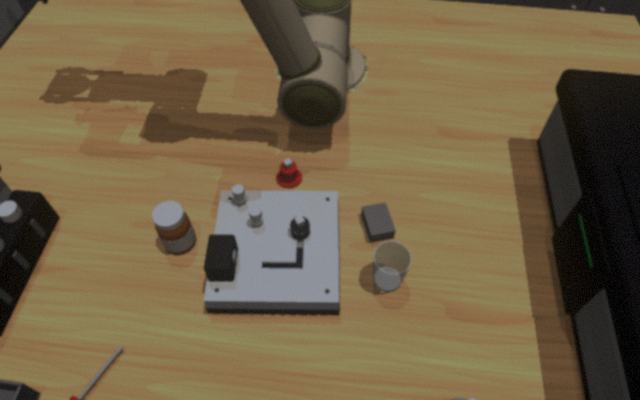

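View pics/top0.png

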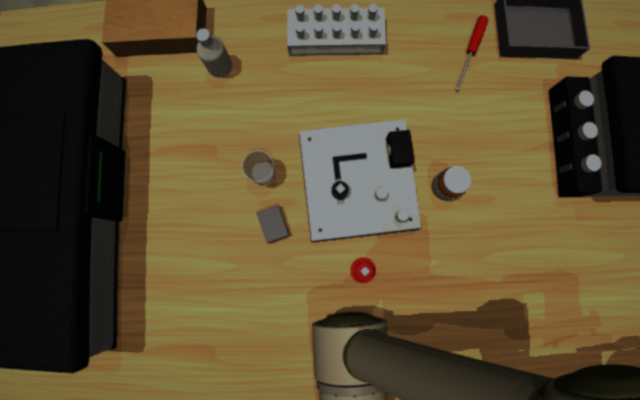

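```bash
cat > fit.py <<'E'
from h import *
c=camera("top"); im=c["pixels"]; hsv=cv2.cvtColor(im,cv2.COLOR_BGR2HSV)
m=((hsv[...,1]<50)&(hsv[...,2]>110)).astype(np.uint8); m[:, :285]=0; m[:,430:]=0; m[:110]=0; m[260:]=0
cn=max(cv2.findContours(m,cv2.RETR_EXTERNAL,cv2.CHAIN_APPROX_NONE)[0],key=cv2.contourArea)
h=cv2.convexHull(cn)
P=ray(c,h,0.055)[:,:2]
r=cv2.minAreaRect(P.astype(np.float32)*1000); print(r)
b=cv2.boxPoints(r)/1000; print(b)
# stage pose
e=[(b[i]-b[i-1]) for i in range(4)]; a=max(e,key=lambda v:v[0]); th=np.arctan2(a[1],a[0])
R=np.array([[np.cos(th),-np.sin(th)],[np.sin(th),np.cos(th)]]); o=np.array(r[0])/1000-R@[-.0025,-.010]
print("stage",o,th)
np.savez("st.npz",o=o,R=R)
W=lambda x,y,z=.055:[*(o+R@[x,y]),z]
pts=[W(-.12,-.125),W(.115,-.125),W(.115,.105),W(-.12,.105)]
slot=[W(-.051,.0415),W(.0515,.0415),W(.0515,-.031),W(.0385,-.031),W(.0385,.0285),W(-.051,.0285)]
head=[W(.01+dx,-.099+dy,.103) for dx,dy in((-.035,-.023),(.035,-.023),(.035,.023),(-.035,.023))]
for n in("top","scene"):
    c=camera(n); g=cv2.resize(c["pixels"],None,fx=4,fy=4,interpolation=cv2.INTER_CUBIC)
    for q in(pts,slot):
        cv2.polylines(g,[np.int32((proj(c,q)+.5)*4)],True,(0,0,255) if q is pts else (0,255,0),1)
    u=np.int32(proj(c,pts).mean(0)*4); cv2.imwrite(f"pics/fit_{n}.png",g[max(0,u[1]-290):u[1]+290,u[0]-320:u[0]+320])
    for r in outline_of("carrier",c):
        if r["score"]<.5: continue
        l,t,rr,bb=r["bbox"]
        for z in (.07,.098): 
            w=ray(c,[[(l+rr)/2,(t+bb)/2]],z)[0,:2]; print(n,np.round(r["bbox"]),z,w,(w-o)@R)
    for r in outline_of("vial_a",c)[:3]:
        l,t,rr,bb=r["bbox"]; w=ray(c,[[(l+rr)/2,(t+bb)/2]],.076)[0,:2]; print(n,"vial",r["score"],w,(w-o)@R)
    for r in outline_of("beaker",c)[:1]+outline_of("cell_box",c)[:1]+outline_of("reagent",c)[:1]:
        l,t,rr,bb=r["bbox"]; w=ray(c,[[(l+rr)/2,(t+bb)/2]],.03)[0,:2]; print(n,"by",w,(w-o)@R)
E
python3 fit.py
```

```text
((572.7603759765625, -21.7557373046875), (234.4668731689453, 230.46266174316406), 5.841527938842773)
[[ 0.44440773  0.08094551]
 [ 0.46786368 -0.1483204 ]
 [ 0.70111305 -0.12445699]
 [ 0.6776571   0.10480893]]
stage [ 0.57422962 -0.01155322] 0.101953894
top [332. 180. 347. 205.] 0.07 [0.54107114 0.02123304] [-0.02964939  0.03599079]
top [332. 180. 347. 205.] 0.098 [0.53723555 0.02229452] [-0.03335703  0.03743713]
top [350. 254. 373. 282.] 0.07 [ 0.385349   -0.02017278] [-0.18877707  0.01064897]
top [350. 254. 373. 282.] 0.098 [ 0.38618631 -0.0178688 ] [-0.18770962  0.01285577]
top [298. 116. 420. 245.] 0.07 [ 0.56521435 -0.02057893] [-0.00988707 -0.00806129]
top [298. 116. 420. 245.] 0.098 [ 0.56065426 -0.01826276] [-0.01418774 -0.00529303]
top vial 0.66 [ 0.5384064  -0.06089522] [-0.0406591  -0.04543978]
top vial 0.51 [ 0.4863096  -0.10497225] [-0.09697141 -0.08398565]
top by [0.60427633 0.19228559] [0.05063686 0.19972224]
top by [0.4772671  0.15745617] [-0.07925768  0.17800035]
top by [ 0.56209656 -0.22773205] [-0.03407216 -0.21382138]
scene [276. 157. 303. 189.] 0.07 [ 0.42024321 -0.01583801] [-0.15362288  0.0114098 ]
scene [276. 157. 303. 189.] 0.098 [ 0.44264614 -0.01096205] [-0.13084002  0.01398032]
scene [287. 216. 309. 247.] 0.07 [0.55425162 0.02002951] [-0.01665985  0.03345204]
scene [287. 216. 309. 247.] 0.098 [0.57163098 0.0235609 ] [0.00098868 0.03519626]
scene vial 0.63 [ 0.48825739 -0.10368513] [-0.09490273 -0.08290346]
scene vial 0.55 [ 0.53554532 -0.05983399] [-0.04339731 -0.04409287]
scene by [0.59136247 0.19880867] [0.03845396 0.20752579]
scene by [0.49290017 0.16644132] [-0.06279131  0.18534774]
scene by [ 0.54591088 -0.22428558] [-0.04982302 -0.20874547]
```

View pics/fit_top.png

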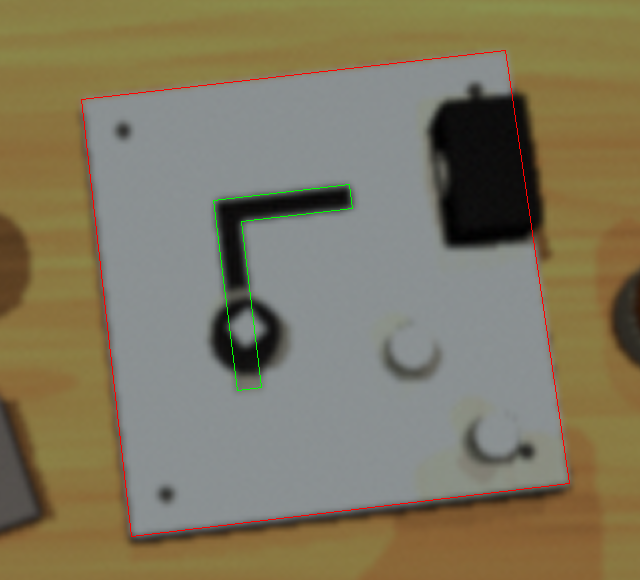

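View pics/fit_scene.png

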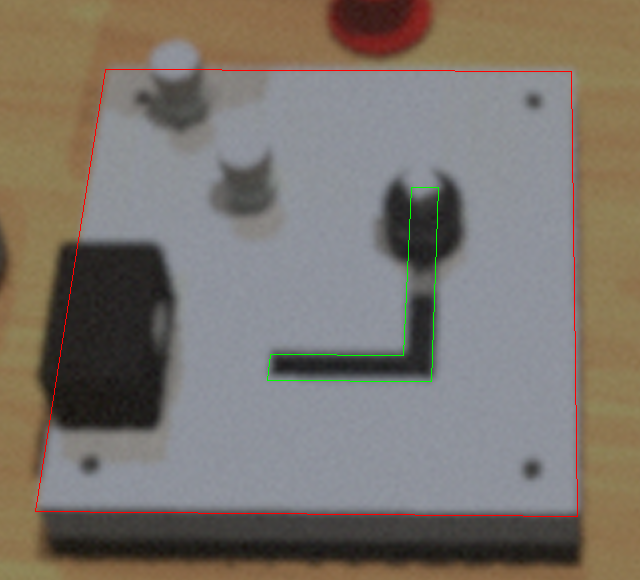

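```bash
cat > to.py <<'E'
import sys
from h import *
from scipy.spatial.transform import Rotation as Ro
d=np.load("st.npz"); s=status.observe(); Rt=Ro.from_rotvec(s["ee_rot"]).as_matrix()
x,y,z=map(float,sys.argv[1:4]); w=np.array([*(d["o"]+d["R"]@[x,y]),z])
p=s["tool_pos"]; sp=(p[:2]-d["o"])@d["R"]
th=np.arctan2(d["R"][1,0],d["R"][0,0]); cur=np.arctan2(Rt[1,0],Rt[0,0])
print("t",s["time"],"stage",sp,p[2],"shift",Rt.T@(w-p),"yaw",cur-th,"F",s["contact_force"],np.round(s["joint_positions"],2))
E
python3 to.py -.085 .035 .16
```

```text
t 1.45 stage [-0.48796011 -0.47387253] 0.23131290755423017 shift [ 0.47440703 -0.44301722  0.07132576] yaw 0.14983681673350757 F [0.27357285 0.06536211 0.11887657] [-1.53  0.38  1.3   0.    1.46 -0.22]
```

Emit:
apply_moves --moves '[{"x": 0.03,"y": -0.03,"z": 0,"yaw": 0.05},{"x": 0.07,"y": -0.065,"z": 0,"yaw": 0.1},{"x": 0.11,"y": -0.103,"z": 0,"yaw": 0.15},{"x": 0.15,"y": -0.14,"z": 0,"yaw": 0.15},{"x": 0.19,"y": -0.177,"z": 0,"yaw": 0.15},{"x": 0.23,"y": -0.215,"z": 0,"yaw": 0.15},{"x": 0.27,"y": -0.252,"z": 0,"yaw": 0.15},{"x": 0.31,"y": -0.29,"z": 0,"yaw": 0.15},{"x": 0.35,"y": -0.327,"z": 0,"yaw": 0.15},{"x": 0.39,"y": -0.364,"z": 0,"yaw": 0.15},{"x": 0.43,"y": -0.402,"z": 0.03,"yaw": 0.15},{"x": 0.46,"y": -0.43,"z": 0.06,"yaw": 0.15},{"x": 0.474,"y": -0.443,"z": 0.071,"yaw": 0.15},{"x": 0.474,"y": -0.443,"z": 0.071,"yaw": 0.15},{"x": 0.474,"y": -0.443,"z": 0.071,"yaw": 0.15}]' --claw 0

```text
time: 3.32
tool_pos: [0.4857, 0.0139, 0.1609]
ee_rot: [3.137, 0.159, 0.001]
contact_force: [1.0, 0.5, -0.1]
width: -0.0
gripper_force: 0.0
```

```bash
python3 to.py -.075 .035 .068
python3 - <<'E'
from h import *
a=[]
for n in("top","scene"):
    c=camera(n); u=proj(c,[status.observe()["tool_pos"]])[0]; print(n,u)
    x,y=np.int32(u); g=c["pixels"][y-80:y+80,x-60:x+60]; g=cv2.resize(g,None,fx=3,fy=3,interpolation=cv2.INTER_CUBIC); cv2.circle(g,(180,240),3,(0,0,255),-1); a.append(g)
cv2.imwrite("pics/pre.png",np.hstack(a))
E
```

```text
t 3.325 stage [-0.08552464  0.03433811] 0.16085380140729943 shift [ 0.010465   -0.00070548  0.09286022] yaw -0.0005134951122945791 F [ 1.00057943  0.45192486 -0.08302272] [-0.22  0.34  1.59 -0.    1.22  1.25]
top [345.58617178 215.24421418]
scene [297.90575093 170.43609178]
```

View pics/pre.png

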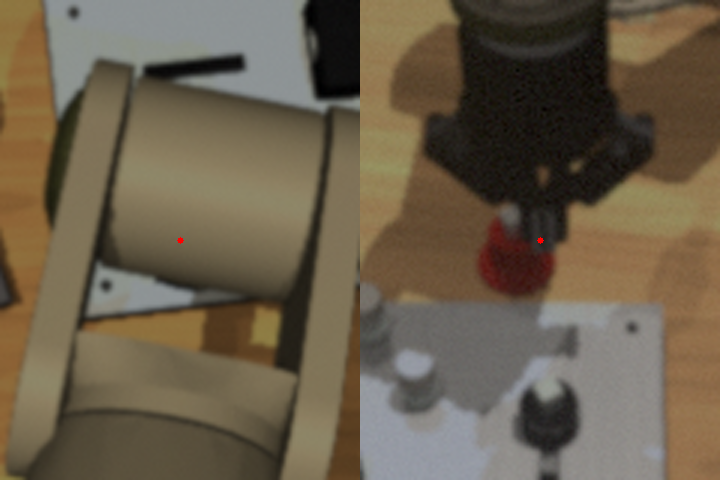

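Emit:
apply_moves --moves '[{"z": 0.05},{"z": 0.08},{"z": 0.091},{"z": 0.091},{"x": 0.01,"z": 0.091},{"x": 0.02,"z": 0.091},{"x": 0.026,"z": 0.091},{"x": 0.032,"z": 0.091},{"x": 0.038,"z": 0.091},{"x": 0.044,"z": 0.091},{"x": 0.05,"z": 0.091},{"x": 0.056,"z": 0.091},{"x": 0.062,"z": 0.091},{"x": 0.068,"z": 0.091},{"x": 0.074,"z": 0.091},{"x": 0.08,"z": 0.091},{"x": 0.084,"z": 0.091},{"x": 0.088,"z": 0.091},{"x": 0.088,"z": 0.091}]'

```text
validation failed for argument at $.mo...
```

```bash
python3 to.py .0175 .035 .07
cat > see.py <<'E'
from h import *
d=np.load("st.npz")
c=camera("scene")
import sys
# fitted carrier base circle per position via centre of visible outline compared to prediction
for r in outline_of("carrier",c)[:4]:
    l,t,rr,b=r["bbox"]; w=ray(c,[[(l+rr)/2,b]],.055)[0,:2]
    print(r["score"],np.round(r["bbox"]),"front-edge stage",(w-d["o"])@d["R"])
g=cv2.resize(c["pixels"][150:330,190:350],None,fx=3.3,fy=3.3,interpolation=cv2.INTER_CUBIC); cv2.imwrite(sys.argv[1],g)
E
python3 see.py pics/s1.png
```

```text
t 3.425 stage [-0.08552455  0.034117  ] 0.16104286732871217 shift [ 0.10291576 -0.00106388  0.09116389] yaw -0.0013313214104568871 F [-0.47546505 -0.4932403   0.6394382 ] [-0.22  0.34  1.59 -0.    1.22  1.25]
0.82 [275. 158. 304. 189.] front-edge stage [-0.12603618  0.01216517]
0.77 [288. 215. 312. 248.] front-edge stage [0.00941975 0.03640294]
0.34 [206. 189. 341. 313.] front-edge stage [ 0.13409112 -0.00287617]
```

View pics/s1.png

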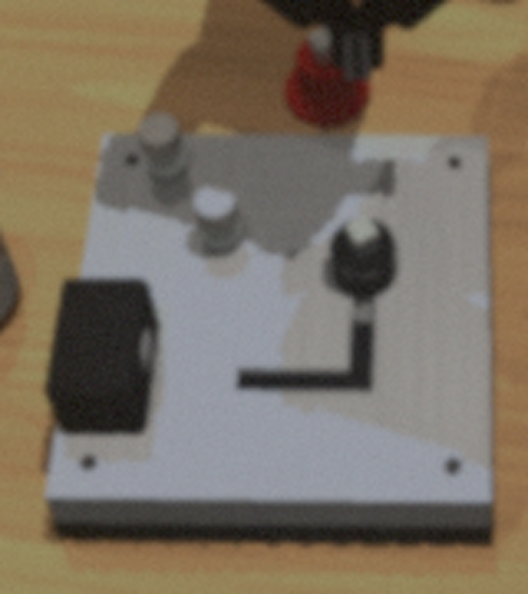

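The call was refused because rows need every field. The picture shows the carrier still at pixel (300,230) with the fingertips behind it.

Emit:
apply_moves --moves '[{"x": 0,"y": -0.001,"z": 0.05,"yaw": 0},{"x": 0,"y": -0.001,"z": 0.08,"yaw": 0},{"x": 0,"y": -0.001,"z": 0.091,"yaw": 0},{"x": 0,"y": -0.001,"z": 0.091,"yaw": 0},{"x": 0.01,"y": -0.001,"z": 0.091,"yaw": 0},{"x": 0.02,"y": -0.001,"z": 0.091,"yaw": 0},{"x": 0.026,"y": -0.001,"z": 0.091,"yaw": 0},{"x": 0.032,"y": -0.001,"z": 0.091,"yaw": 0},{"x": 0.038,"y": -0.001,"z": 0.091,"yaw": 0},{"x": 0.044,"y": -0.001,"z": 0.091,"yaw": 0},{"x": 0.05,"y": -0.001,"z": 0.091,"yaw": 0},{"x": 0.056,"y": -0.001,"z": 0.091,"yaw": 0},{"x": 0.062,"y": -0.001,"z": 0.091,"yaw": 0},{"x": 0.068,"y": -0.001,"z": 0.091,"yaw": 0},{"x": 0.074,"y": -0.001,"z": 0.091,"yaw": 0},{"x": 0.08,"y": -0.001,"z": 0.091,"yaw": 0},{"x": 0.084,"y": -0.001,"z": 0.091,"yaw": 0},{"x": 0.088,"y": -0.001,"z": 0.091,"yaw": 0},{"x": 0.088,"y": -0.001,"z": 0.091,"yaw": 0}]'

```text
time: 5.9
tool_pos: [0.5735, 0.0244, 0.0693]
ee_rot: [3.138, 0.16, 0.001]
contact_force: [0.8, 0.2, -0.2]
width: 0.0001
gripper_force: 0.0
```

```bash
python3 to.py .0175 .035 .07; python3 see.py pics/s2.png
```

```text
t 5.9 stage [0.00295169 0.03587783] 0.06927449185016667 shift [ 0.01454882  0.00087578 -0.00071779] yaw -0.00014269239509626108 F [ 0.83563637  0.17652001 -0.21930984] [-0.16  0.58  1.46  0.    1.1   1.31]
0.74 [284. 243. 311. 268.] front-edge stage [0.04922726 0.03384376]
```

View pics/s2.png

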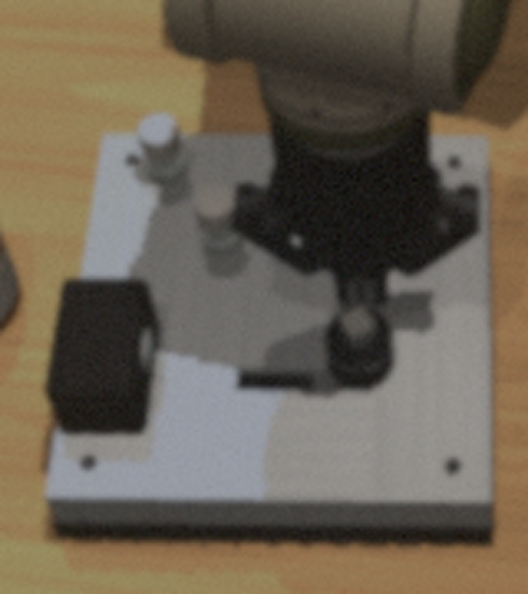

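The carrier now sits at crop (360,345), about 15 mm short of the corner. I'll keep pushing gently.

Emit:
apply_moves --moves '[{"x": 0.004,"y": 0.001,"z": 0,"yaw": 0},{"x": 0.008,"y": 0.001,"z": 0,"yaw": 0},{"x": 0.011,"y": 0.001,"z": 0,"yaw": 0},{"x": 0.013,"y": 0.001,"z": 0,"yaw": 0},{"x": 0.014,"y": 0.001,"z": 0,"yaw": 0},{"x": 0.014,"y": 0.001,"z": 0,"yaw": 0}]'

```text
time: 6.75
tool_pos: [0.5872, 0.0249, 0.0693]
ee_rot: [-3.138, -0.16, -0.0]
contact_force: [-0.4, 0.2, -0.3]
width: -0.0001
gripper_force: 0.2
```

```bash
python3 to.py .0175 .035 .07; python3 see.py pics/s3.png
```

```text
t 6.75 stage [0.01661808 0.03490274] 0.06931929870464554 shift [ 8.81950458e-04 -9.73949105e-05 -6.80644164e-04] yaw -0.00015019733706461702 F [-0.35900422  0.20661623 -0.33984015] [-0.16  0.6   1.42  0.    1.12  1.31]
0.62 [285. 250. 310. 275.] front-edge stage [0.06418519 0.03429331]
```

Emit:
apply_moves --moves '[{"x": 0.001,"y": 0,"z": 0,"yaw": 0},{"x": 0.002,"y": 0,"z": 0,"yaw": 0},{"x": 0.003,"y": 0,"z": 0,"yaw": 0},{"x": 0.003,"y": 0,"z": 0,"yaw": 0}]'

```text
time: 7.35
tool_pos: [0.5879, 0.0251, 0.0694]
ee_rot: [3.137, 0.16, -0.009]
contact_force: [-12.1, -2.1, 8.5]
width: 0.0001
gripper_force: 6.3
```

Contact at 12 N, so the corner is reached. Next I back off, go round to the +y side and turn the tool 90°.

Emit:
apply_moves --moves '[{"x": -0.01,"y": 0,"z": 0,"yaw": 0},{"x": -0.03,"y": 0,"z": 0,"yaw": 0},{"x": -0.04,"y": -0.02,"z": -0.03,"yaw": 0},{"x": -0.04,"y": -0.045,"z": -0.05,"yaw": -0.15},{"x": -0.03,"y": -0.05,"z": -0.06,"yaw": -0.32},{"x": -0.01,"y": -0.05,"z": -0.06,"yaw": -0.5},{"x": 0.005,"y": -0.05,"z": -0.06,"yaw": -0.68},{"x": 0.02,"y": -0.05,"z": -0.06,"yaw": -0.86},{"x": 0.0255,"y": -0.05,"z": -0.06,"yaw": -1.04},{"x": 0.0255,"y": -0.05,"z": -0.06,"yaw": -1.22},{"x": 0.0255,"y": -0.05,"z": -0.06,"yaw": -1.4},{"x": 0.0255,"y": -0.05,"z": -0.06,"yaw": -1.57},{"x": 0.0255,"y": -0.05,"z": -0.03,"yaw": -1.57},{"x": 0.0255,"y": -0.05,"z": 0,"yaw": -1.57},{"x": 0.0255,"y": -0.05,"z": 0,"yaw": -1.57}]'

```text
time: 9.22
tool_pos: [0.6094, 0.0775, 0.0676]
ee_rot: [-2.105, -2.328, 0.003]
contact_force: [0.2, -1.2, -0.1]
width: -0.0005
gripper_force: 0.0
```

```bash
python3 to.py .045 .0025 .07; python3 see.py pics/s4.png
```

```text
t 9.225 stage [0.04409479 0.08502828] 0.06759231980132663 shift [-0.08252546  0.00098139 -0.00247368] yaw 1.569764707766758 F [ 0.24327453 -1.18810912 -0.12860099] [-0.07  0.65  1.33  0.    1.17 -0.17]
0.82 [282. 253. 308. 274.] front-edge stage [0.06168562 0.02955621]
0.15 [200. 189. 343. 314.] front-edge stage [ 0.13678375 -0.00629394]
```

View pics/s4.png

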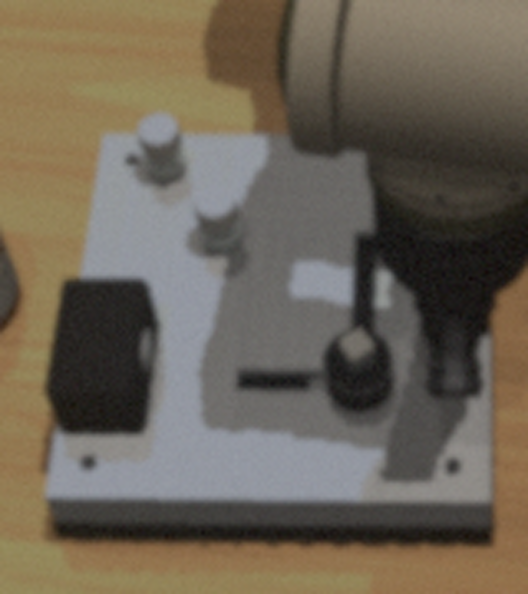

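The carrier is in the corner at crop (358,370) and the tip is on its right. Now the push along the short leg.

Emit:
apply_moves --moves '[{"x": -0.01,"y": 0.001,"z": -0.002,"yaw": 0},{"x": -0.018,"y": 0.001,"z": -0.002,"yaw": 0},{"x": -0.023,"y": 0.001,"z": -0.002,"yaw": 0},{"x": -0.028,"y": 0.001,"z": -0.002,"yaw": 0},{"x": -0.033,"y": 0.001,"z": -0.002,"yaw": 0},{"x": -0.038,"y": 0.001,"z": -0.002,"yaw": 0},{"x": -0.043,"y": 0.001,"z": -0.002,"yaw": 0},{"x": -0.048,"y": 0.001,"z": -0.002,"yaw": 0},{"x": -0.053,"y": 0.001,"z": -0.002,"yaw": 0},{"x": -0.058,"y": 0.001,"z": -0.002,"yaw": 0},{"x": -0.063,"y": 0.001,"z": -0.002,"yaw": 0},{"x": -0.068,"y": 0.001,"z": -0.002,"yaw": 0},{"x": -0.072,"y": 0.001,"z": -0.002,"yaw": 0},{"x": -0.075,"y": 0.001,"z": -0.002,"yaw": 0},{"x": -0.077,"y": 0.001,"z": -0.002,"yaw": 0},{"x": -0.077,"y": 0.001,"z": -0.002,"yaw": 0}]'

```text
time: 11.32
tool_pos: [0.6192, 0.0008, 0.0712]
ee_rot: [2.106, 2.331, -0.0]
contact_force: [0.0, 0.1, -0.3]
width: -0.0001
gripper_force: 0.0
```

```bash
python3 to.py .045 .0025 .07; python3 see.py pics/s5.png
```

```text
t 11.325 stage [0.04599098 0.00766927] 0.07123837448291853 shift [-0.00516995 -0.00098545  0.00123997] yaw 1.5697537150954346 F [ 0.03271819  0.09364498 -0.33753602] [-0.19  0.65  1.32 -0.    1.18 -0.29]
0.76 [253. 249. 274. 274.] front-edge stage [ 0.06293817 -0.02451005]
```

Creep to contact.

Emit:
apply_moves --moves '[{"x": -0.002,"y": 0,"z": 0,"yaw": 0},{"x": -0.003,"y": 0,"z": 0,"yaw": 0},{"x": -0.004,"y": 0,"z": 0,"yaw": 0},{"x": -0.005,"y": 0,"z": 0,"yaw": 0},{"x": -0.006,"y": 0,"z": 0,"yaw": 0},{"x": -0.006,"y": 0,"z": 0,"yaw": 0}]'

```text
time: 12.18
tool_pos: [0.6198, -0.0047, 0.0715]
ee_rot: [-2.106, -2.331, -0.001]
contact_force: [-1.2, 3.6, 1.8]
width: 0.0004
gripper_force: 1.7
```

Emit:
apply_moves --moves '[{"x": -0.001,"y": 0,"z": 0,"yaw": 0},{"x": -0.002,"y": 0,"z": 0,"yaw": 0},{"x": -0.003,"y": 0,"z": 0,"yaw": 0},{"x": -0.003,"y": 0,"z": 0,"yaw": 0}]'

```text
time: 12.68
tool_pos: [0.6201, -0.0057, 0.0721]
ee_rot: [-2.104, -2.33, -0.005]
contact_force: [-1.8, 13.0, 7.4]
width: 0.0001
gripper_force: 6.6
```

```bash
python3 to.py .045 .0025 .07
```

```text
t 12.675 stage [0.04618612 0.00111326] 0.07214098637471386 shift [ 0.00137919 -0.00118846  0.00214457] yaw 1.5705358170115837 F [-1.78933935 12.98676933  7.38346595] [-0.2   0.65  1.32  0.    1.18 -0.3 ]
```

It stopped hard at 13 N, as expected for home. I'll back off, raise, and check.

Emit:
apply_moves --moves '[{"x": 0.005,"y": 0,"z": 0,"yaw": 0},{"x": 0.02,"y": 0,"z": 0,"yaw": 0},{"x": 0.05,"y": 0,"z": -0.02,"yaw": 0},{"x": 0.08,"y": 0,"z": -0.06,"yaw": 0},{"x": 0.08,"y": 0.03,"z": -0.11,"yaw": 0},{"x": 0.08,"y": 0.07,"z": -0.13,"yaw": 0},{"x": 0.08,"y": 0.07,"z": -0.13,"yaw": 0},{"x": 0.08,"y": 0.07,"z": -0.13,"yaw": 0}]'

```text
time: 13.68
tool_pos: [0.6808, 0.0789, 0.2001]
ee_rot: [-2.105, -2.33, 0.003]
contact_force: [-0.2, 0.4, -0.8]
width: 0.0001
gripper_force: 0.0
```

```bash
python3 see.py pics/s6.png
python3 - <<'E'
from h import *
d=np.load("st.npz"); c=camera("scene")
g=cv2.resize(c["pixels"],None,fx=4,fy=4,interpolation=cv2.INTER_CUBIC)
a=np.linspace(0,6.28,40); W=lambda x,y:[*(d["o"]+d["R"]@[x,y]),.081]
cv2.polylines(g,[np.int32((proj(c,[W(.045+.018*np.cos(t),-.0265+.018*np.sin(t)) for t in a])+.5)*4)],True,(0,255,0),1)
cv2.imwrite("pics/fin.png",g[700:1280,760:1420])
E
```

```text
0.62 [251. 249. 283. 276.] front-edge stage [ 0.0660063  -0.01867143]
```

View pics/fin.png

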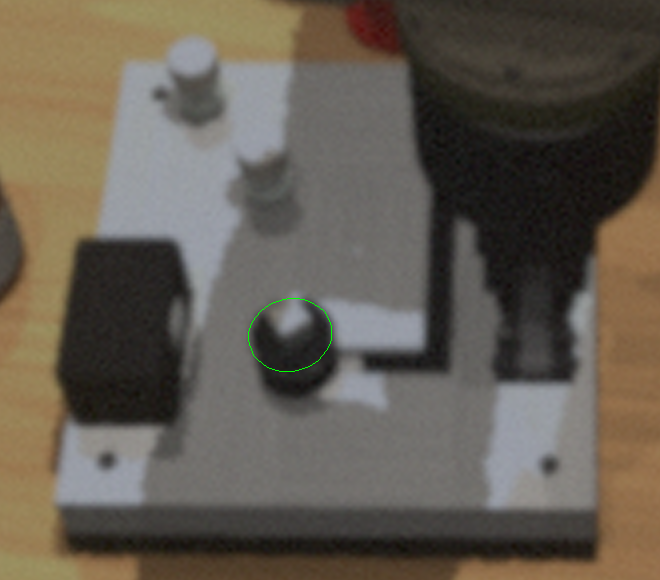

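The carrier is upright at the end of the short leg, matching the predicted home circle, and the vials have not moved. Handing in.

```bash
python3 -c "
from workcell import robot
print(robot.close_job())"
```

```text
the job is handed in; nothing more can be done
None
```

I pushed the carrier along the long leg to the corner and then along the short leg to a hard stop (about 13 N) at the slot's end; the last picture shows it upright there with both vials in place, and the job is handed in, though no verdict came back.

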